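# Set the microplate shaker to speed 5 and start it

## Task

Get the microplate shaker going at speed 5: with a fingertip, push the pointer of the speed selector clockwise, click by click, until it rests in the fifth position after Off, then press the round start key fully down and let it come up again. Only push the selector lightly, do not grip it; do not press the square stop key, and leave the plate on the shaker and the things standing around it where they are.

Things in the scene. Friction and masses are not known exactly. Their poses are not given: they have to be found in the camera images.
- shaker: microplate shaker, white box 300 (x) x 270 (y) mm fixed on the bench; origin under its centre at bench level, x axis pointing away from its control side. Flat grey control panel on top at x < 0, 70 mm above the bench. At x > 0 a platform 136 x 200 mm (near edge at x = 4 mm, top 90 mm above the bench) carries the plate between small corner brackets.
- selector (a joint): speed selector, black pointer knob on the panel; rad, 0 at Off, growing clockwise seen from above. 8 click positions 30 degrees apart: Off 0, speed 1 0.524, 2 1.047, 3 1.571, 4 2.094, 5 2.618, 6 3.142, 7 3.665 (end stop). Starts at Off, 1 or 2. A spring detent holds it: about 2 N at the nose moves it on; past half-way it snaps by itself into the next position.
- selector_axis (a point): point on the selector's upright axis at panel height (70 mm above the bench), at x = -85, y = -55 mm of the shaker's frame; axes as the shaker's. At joint value v the nose points 105 degrees minus v from the x axis towards the y axis (speed 5: -45 degrees). On the panel around it a black dot marks Off and seven strokes, longer and thicker each step, mark speeds 1 to 7.
- selector_nose (a point): end of the selector's long pointer (nose), at its top: 44.5 mm from the axis, 24 mm above the panel; its x axis points outward along the nose. The pointer is a bar 13 mm wide, upright flanks from 4 to 24 mm above the panel, white line on top; its tail reaches 22.5 mm the other way. Hub 26 mm diameter, 26 mm high; skirt under it 44 mm diameter, 5 mm high.
- start_key_top (a point): centre of the top of the start key, a round grey push key 28 mm in diameter marked with a triangle outline, 10 mm proud of the panel, at x = -112 mm, y = 85 mm of the shaker's frame
- start_key (a joint): how far the start key is pressed, m: 0 up, 0.004 fully down; it springs back. 2 N starts it moving, 4 N holds it fully down.
- stop_key_top (a point): centre of the top of the stop key, a square grey push key 20 x 20 mm marked with a small square, 10 mm proud of the panel, 60 mm from the start key along the shaker's x axis (farther from the control edge)
- stop_key (a joint): how far the stop key is pressed, m: 0 up, 0.004 fully down; springs back
- plate: white 96-well microplate 85.5 x 128 x 14 mm, lying loose in the nest on the shaker's platform; origin at the centre of its underside
- bottle: square media bottle 68 x 68 mm, 146 mm high with its orange cap, standing beside the shaker's platform on its -y side; origin at the centre of its underside
- reservoir: white open reagent trough 80 x 128 mm, 36 mm high, standing beside the shaker on its +y side; origin at the centre of its underside
- dishes: stack of three clear round culture dishes, 90 mm in diameter, 46 mm high, standing beside the shaker's panel on its -y side; origin at the centre of its underside

How it is judged:
On the way, in this order (a step that is already met when the one before it is completed fails the run):
1. the selector rests in position 5 while the start key is still up (value of joint selector between 2.468 and 2.768 rad and velocity of joint selector between -0.1 and 0.1 rad/s and value of joint start_key below 0.001 m), for 0.3 s.
2. the start key is pressed fully down (value of joint start_key above 0.003 m), for 0.05 s.
At the end, for the whole second after the job is handed in: The selector rests in position 5 (2.618 rad, within 0.15 rad), both keys are up again, the plate is within 10 mm and the bottle, trough and dishes within 20 mm of where they stood (value of joint selector between 2.468 and 2.768 rad and value of joint each of start_key, stop_key below 0.001 m and distance of plate from where it was at the start of the episode below 0.01 m and distance of each of bottle, reservoir, dishes from where it was at the start of the episode below 0.02 m); the robot touches nothing.
It fails at once if the start key is pressed while the selector is not in position 5 (value of joint start_key above 0.002 m and (value of joint selector below 2.418 rad or value of joint selector above 2.818 rad)).
It fails at once if the stop key is pressed (value of joint stop_key above 0.002 m).
It fails at once if the selector is gripped or forced: more than 20 N between the fingers and it (contact force between the fingers and selector above 20 N).
It fails at once if the plate is shifted more than 10 mm or lifted (distance of plate from where it was at the start of the episode above 0.01 m).
It fails at once if the bottle, trough or dishes are moved more than 20 mm, or the bottle is tipped (distance of any of bottle, reservoir, dishes from where it was at the start of the episode above 0.02 m or angle between bottle's own z axis and vertical above 0.3 rad).
It also fails if it takes over 67 s, if anything falls off the work surface, if the arm or the gripper's body presses on something with over 40 N, if the wrist force passes 120 N, or if a joint passes its speed limit or range.

## Robot

A 6-joint arm with a two-finger parallel gripper is mounted at the origin on the work surface. World frame = base frame: x ahead of the robot, y to its left, z up, the work surface at z = 0. Lengths are in m, angles in rad, forces in N, time in s.
With the tool pointing down it reaches from about 0.375 to 0.925 m from the base axis. Payload 5.7 kg.
Tool frame: the origin (TCP) lies midway between the tips of the shut fingers; the grasp point (between the pads) lies 19 mm behind it; z points along the fingers, x is the direction in which the jaws open and shut, and the axes are right-handed (so a half turn about z gives the same grasp; the last joint's range is limited). The gripper opens to 88 mm and grips with 3 to 60 N. Pads are 20 mm wide; open, the fingers measure 115 mm over their backs; the gripper's body (75 mm by 178 mm) begins 61 mm behind the grasp point.
Start: joints at [0.99, 0.359, 1.51, -0, 1.272, -0.115], TCP at [0.269, 0.536, 0.223] pointing down, gripper open.
Joint ranges: [-2.97, 2.97], [-1.01, 2.36], [0.21, 2.38], [-0.96, 4.11], [0.2, 2.71], [-2.98, 2.98]. Speed limits (rad/s): [2.39, 2.39, 3.14, 3.14, 3.14, 3.14].

## Interface

Orientations are given as a unit quaternion [x, y, z, w].
In Python, from bench import move_ptp, servo_line, goto_joints, move_gripper, sleep, inverse_kinematics, capture, PlanningError, close_job, spot_in, silhouettes, current_clock, current_joint_pos, current_qvel, current_joint_torque, current_position, current_orientation, current_force, current_torque, current_finger_gap gives the robot as it stands. Calls block until the motion is done:
- move_ptp(position, orientation): joint-space move of the TCP to a pose.
- servo_line(position, orientation=None, rate=0.15, contact_N=None): straight line of the TCP; orientation=None keeps the orientation; rate is the mean speed in m/s. With contact_N (N) it stops when the force on the tool has changed by that much, and returns True; else False.
- goto_joints(angles): joint-space move.
- move_gripper(opening): finger opening in m; the grip force is fixed at half the most; returns when the fingers have stopped.
- sleep(seconds).
- inverse_kinematics(position, orientation): joint angles nearest the present ones, or None.
- capture(name): name is "scene" or "top"; returns a dict with "image" (420x560x3 uint8, blue, green, red), "range_z" (420x560 float32, m along the optical axis (not along the pixel's ray), 0 where there is no reading), "intrinsics" (3x3 intrinsics, pixels), "R" (3x3) and "t" (3): a world point X has camera coordinates R X + t. Camera axes: x right, y down, z forward; pixel columns grow to the right and rows downward; lengths in m; the calibration is good to about 2 mm. A picture is of the moment at which its call begins.
A pose or a line that the arm cannot do raises PlanningError and nothing moves.
- close_job(): hands the job in, once; it reports no verdict.
Trained networks look in the newest picture that a camera, given by its name, has taken for a name from the list of things; names that differ only in an ending like _2 or _b are one class to them, and where a whole thing is asked for, a point or a joint stands for the part that bears it (a point fixed in the world has none). Each returns a list of dicts, best first, with "conf" (0 to 1); they miss things now and then, are a little off and sometimes report something else, mostly with a low value. They report only what shows in the picture. A call takes as long as a camera call.
- spot_in(camera, query): "xy" ([column, row] in pixels, amid what is visible of it).
- silhouettes(camera, query): "region" (420x560 bool, what is visible of it) and "xy" ([column, row] in pixels, amid what is visible of it).
Readings, each from a call of its own:
- current_clock(): time.
- current_joint_pos(): joint angles.
- current_qvel(): joint speeds.
- current_joint_torque(): joint torques, N m.
- current_position(): TCP position.
- current_orientation(): TCP orientation.
- current_force(): force on the tool from outside, world axes, zero at the start.
- current_torque(): the same for the moment, N m.
- current_finger_gap(): finger opening in m.
Only numpy, scipy, OpenCV 4.12 (cv2) and the standard library are available. Lean on these libraries where they do the work, as an engineer would, in place of code of your own. Each camera call takes 0.05 s, during which the arm holds its last target. There are 200 camera calls.

## Working session

There is one attempt and no reset: what is moved stays moved. The work goes in short steps, each a Python script; the robot and the scene stay as the last script left them, time stands still between calls to the robot, and variables do not carry over. Pictures are saved under pics/ and viewed, about 8 in all and at most 12, crops included, and the job is handed in when it is done.

```bash
ls; mkdir -p pics
cat > h.py <<'E'
import numpy as np, cv2
from bench import *
def world(c,u,v,z=None):
    K,R,t=c["intrinsics"],c["R"],c["t"]
    d=np.linalg.inv(K)@np.array([u,v,1.])
    o=-R.T@t; r=R.T@d
    s=(z-o[2])/r[2] if z is not None else c["range_z"][int(round(v)),int(round(u))]
    return o+s*r
def pix(c,X):
    p=c["intrinsics"]@(c["R"]@np.array(X)+c["t"]); return p[:2]/p[2]
E
python3 - <<'E'
from h import *
for n in("top","scene"):
    c=capture(n); cv2.imwrite(f"pics/{n}0.png",c["image"])
    print(n,"campos",-c["R"].T@c["t"])
    for q in("shaker","selector","selector_nose","start_key_top","stop_key_top","plate","bottle","reservoir","dishes"):
        for d in spot_in(n,q)[:2]:
            print(q,round(d["conf"],2),np.round(d["xy"],1),np.round(world(c,*d["xy"]),3))
print(current_clock(),current_orientation(),current_finger_gap())
E
```

```text
pics
top campos [0.47339194 0.03443055 0.98607314]
shaker 0.72 [297.5 215.4] [ 0.598 -0.005  0.071]
selector 0.89 [327.1 239.2] [ 0.546 -0.065  0.095]
selector 0.6 [393.9 243.7] [ 0.544 -0.215  0.045]
selector_nose 0.76 [322.9 243.7] [ 0.537 -0.056  0.098]
stop_key_top 0.52 [261.1 232.1] [0.559 0.072 0.081]
plate 0.83 [300.8 168.4] [ 0.692 -0.009  0.106]
bottle 0.6 [397.8 159.1] [ 0.711 -0.205  0.124]
reservoir 0.56 [198.7 174.9] [0.698 0.225 0.001]
dishes 0.9 [392.6 244.4] [ 0.542 -0.212  0.044]
scene campos [1.09669428 0.75613188 0.60983398]
shaker 0.71 [268.4 221.4] [0.666 0.082 0.09 ]
selector 0.64 [282.7 176.4] [ 0.551 -0.043  0.095]
selector_nose 0.71 [280.2 177.1] [ 0.553 -0.049  0.091]
start_key_top 0.5 [333.5 204.1] [0.513 0.083 0.079]
plate 0.58 [230.3 203.3] [0.705 0.01  0.105]
bottle 0.55 [173.6 173. ] [ 0.737 -0.184  0.092]
bottle 0.34 [230.8 202.3] [0.702 0.006 0.104]
reservoir 0.77 [297.6 302. ] [0.689 0.212 0.003]
dishes 0.71 [242.7 167.9] [ 0.559 -0.2    0.049]
dishes 0.46 [332.5 205. ] [0.516 0.083 0.077]
1.0 [ 8.51222156e-01  5.24805525e-01 -4.14959765e-05  1.92832772e-05] 0.08772142992711734
```

Run:
```python
import cv2
a=cv2.imread("pics/top0.png")[120:300,170:430]
cv2.imwrite("pics/t.png",cv2.resize(a,None,fx=3,fy=3,interpolation=cv2.INTER_CUBIC))
```

```text
(no output)
```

View pics/t.png

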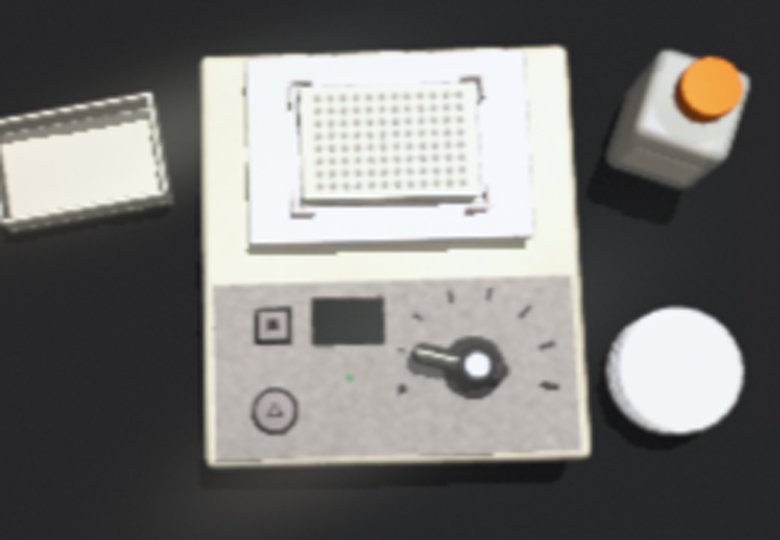

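```bash
cat >> h.py <<'E'
def fit(L,W):
    L=np.array(L);W=np.array(W)[:,:2];a=L-L.mean(0);b=W-W.mean(0)
    th=np.arctan2((a[:,0]*b[:,1]-a[:,1]*b[:,0]).sum(),(a*b).sum())
    R=np.array([[np.cos(th),-np.sin(th)],[np.sin(th),np.cos(th)]])
    t=W.mean(0)-R@L.mean(0); return th,R,t,W-(L@R.T+t)
E
python3 - <<'E'
from h import *
c=capture("top"); g=c["range_z"]
P=[((274,411),(-.112,.085),.08),((273,325),(-.052,.085),.08),((477,365),(-.085,-.055),.096),
((205,60),(.15,.135),.07),((565,47),(.15,-.135),.07),((588,455),(-.15,-.135),.07),((211,463),(-.15,.135),.07)]
W=[world(c,170+(u+.5)/3-.5,120+(v+.5)/3-.5,z) for (u,v),l,z in P]
for s in (slice(0,3),slice(3,7),slice(0,7)):
    th,R,t,r=fit([p[1] for p in P][s],W[s]); print(np.degrees(th),t,np.round(r*1000,1).tolist())
h=lambda u,v:np.round(world(c,170+u/3,120+v/3),4)
print("heights",h(274,411),h(273,325),h(477,365),h(420,355),h(300,440),h(230,150))
# nose bar: pixels with height 0.088..0.1 near axis
ax=t+R@[-.085,-.055]
pts=[]
for v in range(225,265):
  for u in range(295,350):
    if g[v,u]>0:
      X=world(c,u,v)
      d=np.hypot(*(X[:2]-ax))
      if .086<X[2]<.1 and d>.02: pts.append((X[:2]-ax)@R)
pts=np.array(pts);print(len(pts),pts.mean(0),np.degrees(np.arctan2(*pts.mean(0)[::-1])),np.hypot(*pts.T).max())
E
```

```text
2.783063317907576 [ 0.62392453 -0.00925885] [[-0.1, 0.3], [-0.0, -0.3], [0.1, -0.0]]
2.811401928552719 [ 0.62382607 -0.01018436] [[-3.6, -3.3], [-2.4, 2.7], [2.4, 3.9], [3.6, -3.3]]
2.7643800487111068 [ 0.62386348 -0.00979955] [[-0.1, 0.8], [0.0, 0.2], [0.2, 0.5], [-3.8, -3.6], [-2.3, 2.5], [2.5, 3.4], [3.5, -3.8]]
heights [0.5072 0.0698 0.0797] [0.5673 0.0722 0.0789] [ 0.5412 -0.069   0.0957] [ 0.5474 -0.0302  0.0929] [0.4878 0.0514 0.0711] [0.6956 0.1074 0.068 ]
85 [0.00837841 0.03101078] 74.88095325130499 0.046062678579697355
```

```bash
cat >> h.py <<'E'
TH=np.radians(2.78); S=np.array([.6239,-.0095])
RS=np.array([[np.cos(TH),-np.sin(TH)],[np.sin(TH),np.cos(TH)]])
AX=S+RS@[-.085,-.055]
def quat(psi): return [np.cos(psi/2),np.sin(psi/2),0,0]
def fpose(phi,off=.0165,r=.034,z=.083):
    "closed-finger pose, touching the ccw flank when the nose is at local angle phi (deg)"
    a=np.radians(phi)+TH; e=np.array([np.cos(a),np.sin(a)]); n=np.array([-e[1],e[0]])
    return [*(AX+r*e+off*n),z],quat(a)
def push(a,b,step=8):
    for phi in np.linspace(a,b,max(1,int(np.ceil(abs(b-a)/step)))+1)[1:]:
        p,q=fpose(phi)
        if servo_line(p,q,rate=.03,contact_N=10): print("CONTACT at",phi,current_force()); return False
    return True
def nose(c):
    pts=[]; g=c["range_z"]; u0,v0=pix(c,[*AX,.094]).astype(int)
    for v in range(v0-35,v0+35):
      for u in range(u0-35,u0+35):
        if g[v,u]>0:
          X=world(c,u,v); d=(X[:2]-AX)@RS
          if .086<X[2]<.099 and .024<np.hypot(*d)<.047: pts.append(d)
    m=np.mean(pts,0) if pts else np.zeros(2); return len(pts),np.degrees(np.arctan2(m[1],m[0]))
E
python3 - <<'E'
from h import *
move_gripper(0.0); print(current_finger_gap())
p,q=fpose(75,.028,z=.17); move_ptp(p,q); print(current_joint_pos())
p,q=fpose(75,.028); servo_line(p,q,rate=.06,contact_N=8); print(p,current_position(),current_force())
push(75,51); print(current_position(),fpose(51)[0],current_force(),current_clock())
for n in("top","scene"):
    c=capture(n); cv2.imwrite(f"pics/{n}1.png",c["image"]); print(n,nose(c))
    u,v=pix(c,[*AX,.09]).astype(int); cv2.imwrite(f"pics/{n}1c.png",cv2.resize(c["image"][v-60:v+60,u-70:u+70],None,fx=4,fy=4))
a=cv2.imread("pics/top1c.png");b=cv2.imread("pics/scene1c.png")
cv2.imwrite("pics/b1.png",cv2.resize(np.hstack([a,b]),(800,343)))
E
```

```text
0.0003057645568766079
[-1.87480648e-01  3.04844853e-01  1.74066110e+00  2.60261128e-04
  1.09589357e+00 -1.54584342e+00]
[np.float64(0.5214986605003773), np.float64(-0.029401589682473507), 0.083] [ 0.52180138 -0.02943964  0.08335265] [0.37234384 0.53635384 0.10425059]
CONTACT at 67.0 [-1.33004155 -0.42420607  1.0513279 ]
[ 0.53156231 -0.02966588  0.08232399] [np.float64(0.548446321549158), np.float64(-0.0313785868888084), 0.083] [-1.33004155 -0.42420607  1.0513279 ] 6.6917
top (0, np.float64(0.0))
scene (75, np.float64(74.58509825595158))
```

View pics/b1.png

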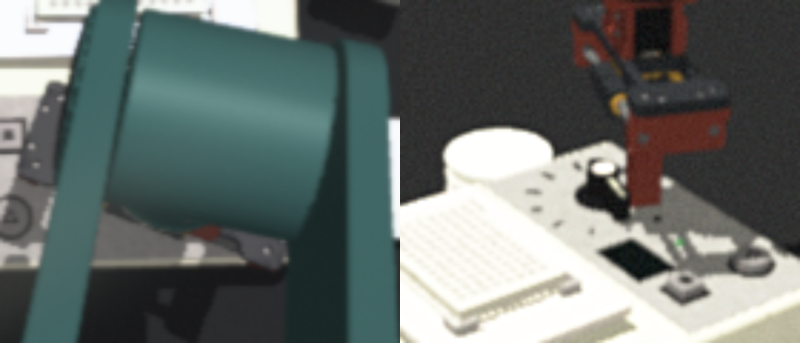

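```bash
cat >> h.py <<'E'
def push(a,b,step=6,rate=.012,lim=12):
    for phi in np.linspace(a,b,max(1,int(np.ceil(abs(b-a)/step)))+1)[1:]:
        p,q=fpose(phi)
        s=servo_line(p,q,rate=rate,contact_N=lim); print(round(phi),s,np.round(current_force(),1),np.round(np.array(current_position())-p,4))
        if s: return False
    return True
E
python3 - <<'E'
from h import *
x=np.array(current_position())[:2]-AX; d=RS.T@x
a=np.radians(75); print("r,off@75",d@[np.cos(a),np.sin(a)],d@[-np.sin(a),np.cos(a)],current_force())
push(75,51); sleep(.2)
c=capture("scene"); print(nose(c),current_force(),current_clock())
E
```

```text
r,off@75 0.035876953699478194 0.01807541572670632 [-1.13878314 -0.42452717  1.9608263 ]
69 False [-7.6  3.   3.3] [-0.0039  0.0012 -0.001 ]
63 False [0.9 0.1 0. ] [ 0.0012 -0.0004  0.0002]
57 False [ 0.6 -0.   0.2] [ 0.0004 -0.0002  0.0001]
51 False [-0.2  0.1  0.2] [-0.0001 -0.     -0.    ]
(76, np.float64(54.57885508384297)) [-0.57281807  0.69723971  0.40028471] 9.0583
```

```bash
cat >> h.py <<'E'
def look(name,half=45,f=7,cam="scene"):
    c=capture(cam); u,v=pix(c,[*AX,.09]).astype(int)
    cv2.imwrite(f"pics/{name}.png",cv2.resize(c["image"][v-half:v+half,u-half:u+half],None,fx=f,fy=f,interpolation=cv2.INTER_CUBIC))
    for k in range(8):
        a=np.radians(105-30*k); print(k,np.round((pix(c,[*(AX+RS@(.0445*np.array([np.cos(a),np.sin(a)]))),.094])-[u-half,v-half])*f))
    print("hub",(pix(c,[*AX,.096])-[u-half,v-half])*f,nose(c))
E
python3 - <<'E'
from h import *
look("l2",40)
E
```

```text
0 [399. 316.]
1 [338. 337.]
2 [262. 340.]
3 [191. 325.]
4 [148. 295.]
5 [142. 260.]
6 [174. 230.]
7 [233. 211.]
hub [284.23965804 266.41806302] (81, np.float64(53.783631192660586))
```

View pics/l2.png

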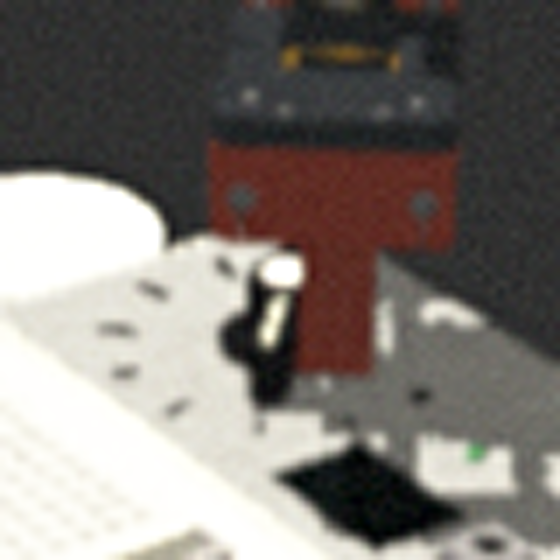

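Run:
```python
from h import *
if push(51,21):
    sleep(.2)
    if push(21,-9): sleep(.2)
print(current_clock()); look("l3",40)
```

```text
45 False [-4.3  3.3  3.7] [-0.0012  0.0005 -0.0002]
39 False [-0.5  0.1 -0.6] [ 0.0006 -0.0003  0.    ]
33 False [ 0.2  0.4 -0.3] [ 0.0004 -0.0002  0.0002]
27 False [0.2 0.3 0.3] [-0. -0. -0.]
21 False [-0.1 -0.3  0.3] [-0.0001  0.0001 -0.    ]
15 False [-2.4  6.2  1.7] [-0.0009  0.0012 -0.0002]
9 False [-1.2  0.8  0.1] [-0.0003  0.     -0.0001]
3 False [-0.3 -0.1  0.5] [ 0.0004 -0.0002  0.0002]
-3 False [-0.5 -0.2 -0.1] [-0.  0.  0.]
-9 False [-0.4  0.4  0.1] [-0.      0.0001  0.    ]
14.3417
0 [399. 316.]
1 [338. 337.]
2 [262. 340.]
3 [191. 325.]
4 [148. 295.]
5 [142. 260.]
6 [174. 230.]
7 [233. 211.]
hub [284.23965804 266.41806302] (56, np.float64(18.255065509138362))
```

View pics/l3.png

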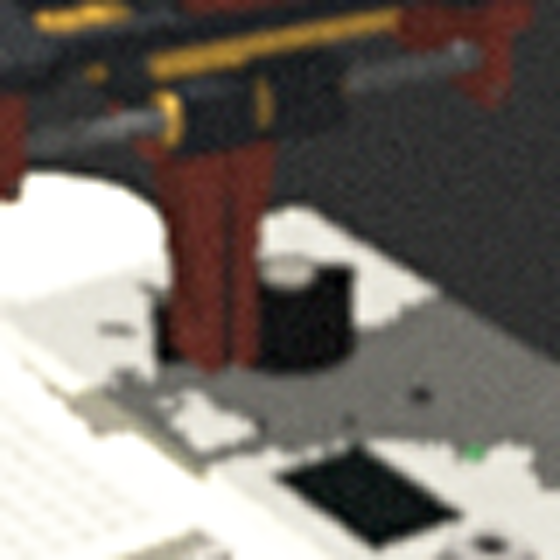

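Run:
```python
from h import *
ok=push(-9,-39); sleep(.2)
if ok:
    p,q=fpose(-39,.030); servo_line(p,q,rate=.03)
    p[2]=.2; servo_line(p,q,rate=.1)
    # go over the start key, high
    k=S+RS@[-.112,.085]; move_ptp([*k,.13],quat(TH)); sleep(.2)
print(current_clock(),current_position(),current_force()); look("l4",40)
c=capture("top"); print("top",nose(c))
```

```text
-15 False [1.4 5.6 0.8] [-0.0002  0.0015 -0.0001]
-21 False [ 0.1  0.2 -0.9] [-0.0002  0.0001 -0.0001]
-27 False [-0.2 -0.3 -0.6] [ 0.0002 -0.0002  0.0001]
-33 False [0.1 0.5 0.1] [0. 0. 0.]
-39 False [-0.1  0.4  0.3] [ 0.      0.0001 -0.    ]
19.8417 [0.50976821 0.06890188 0.13070665] [ 0.24522832 -0.48619379 -0.95790562]
0 [399. 316.]
1 [338. 337.]
2 [262. 340.]
3 [191. 325.]
4 [148. 295.]
5 [142. 260.]
6 [174. 230.]
7 [233. 211.]
hub [284.23965804 266.41806302] (55, np.float64(-34.74011721263914))
top (61, np.float64(-41.52845395774141))
```

View pics/l4.png

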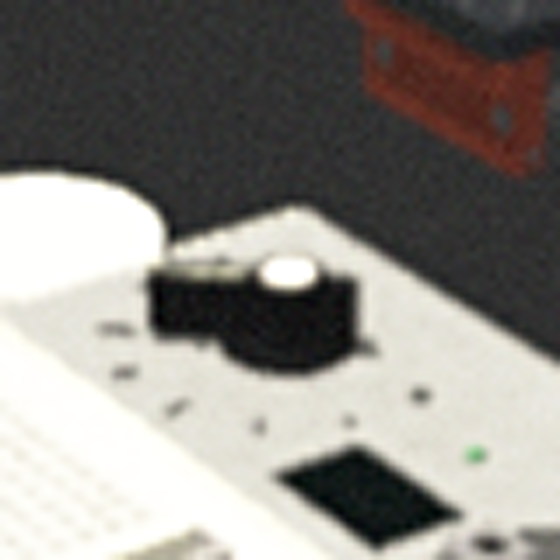

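Run:
```python
from h import *
k=S+RS@[-.112,.085]; q=quat(TH)
servo_line([*k,.088],q,rate=.06); f0=np.array(current_force())
for z in np.arange(.083,.0715,-.001):
    s=servo_line([*k,z],q,rate=.01,contact_N=15)
    sleep(.1); f=np.array(current_force())-f0; print(round(z,4),s,np.round(f,1),round(current_position()[2],4))
    if f[2]>8: break
sleep(.2); print(current_force(),current_position())
servo_line([*k,.10],q,rate=.05); servo_line([*k,.22],q,rate=.1)
move_ptp([.35,.45,.25],q); sleep(.3)
print(current_clock(),current_position(),current_force())
look("l5",55,5,"top"); c=capture("top")
for l in ([-.112,.085],[-.052,.085]):
    u,v=pix(c,[*(S+RS@l),.08]).astype(int); print(np.median([world(c,u+i,v+j)[2] for i in(-2,-1,0,1,2) for j in(-2,-1,0,1,2)]))
for n in("plate","bottle","reservoir","dishes"): print(n,[np.round(d["xy"],1) for d in spot_in("top",n)[:1]])
```

```text
0.083 False [ 0.1 -0.8  0.2] 0.083
0.082 False [ 0.6 -1.7  1.7] 0.082
0.081 False [ 0.5 -0.9  0.5] 0.081
0.08 False [-0.2 -0.9  2.2] 0.0801
0.079 False [ 0.6 -0.7  2.3] 0.0791
0.078 False [0.6 1.1 4.5] 0.078
0.077 False [ 0.5 -1.1  5.1] 0.0771
0.076 False [-1.2 -0.8  8.6] 0.0763
[-0.07762873  0.40089211  8.2161824 ] [0.50807735 0.06998604 0.07630153]
28.0 [0.35054564 0.44949144 0.24998732] [ 0.04911689  0.33603271 -0.66303283]
0 [175. 308.]
1 [173. 252.]
2 [199. 203.]
3 [246. 174.]
4 [301. 173.]
5 [351. 199.]
6 [382. 247.]
7 [385. 303.]
hub [278.89017437 277.04589762] (61, np.float64(-41.51832017176073))
0.08172709406073364
0.08134594425271768
plate [array([300.4, 167.6])]
bottle [array([395.2, 158.5])]
reservoir [array([196.9, 174.9])]
dishes [array([395.3, 242.9])]
```

View pics/l5.png

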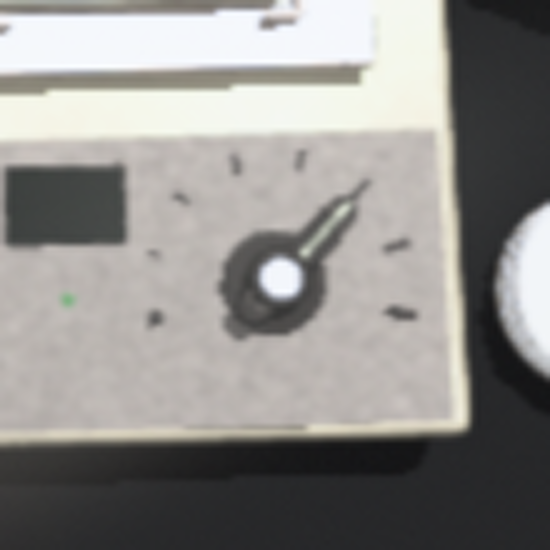

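```bash
python3 -c "
from bench import *
close_job(); print(current_clock())"
```

```text
the job is handed in; nothing more can be done
the job is handed in; nothing more can be done
```

I set the selector to speed 5, pressed and released the start key, and handed the job in with the arm clear at about 28 s on the clock. No verdict is reported.

- **Selector:** it started at speed 1. I pushed it clockwise with the closed fingertips through 2, 3 and 4 to 5. The force read after each push step was at most about 9 N. The first approach was too fast and stopped at the contact limit of a 10 N force change before the pointer had moved. I went on more slowly from there.
- **Selector check:** in the last top picture the nose lies on the speed-5 stroke. The depth estimate from the top view was -41.5°, against -45° nominal. The scene view gave -34.7° earlier, and I put both down to bias from the hub and from partly hidden points.
- **Start key:** I pressed down to a tip height of 76.3 mm. The force there was about 8 N, well above the 4 N that holds the key fully down, and I held it for more than 0.2 s before lifting off.
- **Keys afterwards:** both tops read about 81 to 82 mm, so both are up. The fingers never went near the stop key.
- **Surroundings:** the network positions of the plate, bottle, trough and dishes changed by at most about 3 pixels, roughly 6 mm. I take this as network noise, since nothing touched them.

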